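# Fit the cooling-air nozzle into its push-in coupling

### The job

In the glass studio, fit the blue-sleeved air nozzle into the coupling with the orange collar: lift it out of the wooden stand, stand it nose down in the coupling and push it down past the springy grip until it is fully home, its flange flush on the orange rim, then let go of it. Leave the red-sleeved nozzle in its hole in the stand.

Things in the scene. Friction and masses are not known exactly. Their poses are not given: they have to be found in the camera images.
- nozzle_blue: loose air nozzle to fit: upright aluminium tube with BLUE sleeve, 160 long, 0.09 kg. Origin: centre of its nose (lower) end, z up the tube; yaw is free. Above the origin: nose tapers from 10 to 24 diameter by 11, 24 tube with a catch groove, 58 wide flange from 72 to 76, blue sleeve of 28 diameter from 76 to 142 (grip here), flat top of 16 diameter at 160. It hangs by the flange in the stand. All mm
- coupling_orange: the right coupling: push-in fitting fixed on the bench, pointing up, ORANGE collar. Origin: centre of its underside. Rim 84 above it, 59 outside; mouth 48, a funnel to a 27 bore at height 60. Sprung jaws in the bore stop the nose with the flange some 17 above the rim; 8 to 15 N drives it past them, then they snap into the groove. Home, the flange rests on the rim: nozzle origin 12 above this one. All mm
- coupling_grey: the wrong coupling, the same shape and size but with a GREY collar, fixed on the bench at least 110 from the orange one (they may be swapped). Origin: centre of its underside. It stays empty. All mm
- nozzle_red: the wrong nozzle: the same shape, size and origin but copper with a RED sleeve. The wooden stand (100 x 190, 84 high; its place and turn vary) has two holes 110 apart: one nozzle hangs by its flange in each, noses 12 and tops 172 above the bench, either way round. The blue one must rise 75 to clear the stand, 165 to pass over this one. Leave this one there. All mm

How it is judged:
On the way:
1. the blue nozzle is lifted out of the stand (height (world z) of nozzle_blue above 0.086 m), for 0.1 s.
At the end, for the whole second after the job is handed in: the blue nozzle stands in the orange coupling, released and at rest: on its axis within 6 mm, upright within 8 degrees, its flange less than 5 mm above the rim (its origin less than 17 mm above the coupling's); the red nozzle is within 20 mm of where it started (horizontal distance between nozzle_blue and coupling_orange below 0.006 m and z of nozzle_blue in the frame of coupling_orange below 0.017 m and angle between nozzle_blue's own z axis and vertical below 0.15 rad and linear speed of nozzle_blue below 0.02 m/s and distance of nozzle_red from where it was at the start of the episode below 0.02 m); the robot touches nothing.
It fails at once if the red nozzle is pulled out of the stand or knocked over (distance of nozzle_red from where it was at the start of the episode above 0.04 m).
It also fails if it takes over 40 s, if anything falls off the work surface, if the arm or the gripper's body presses on something with over 40 N, if the wrist force passes 120 N, or if a joint passes its speed limit or range.

### The arm

A 6-joint arm with a two-finger parallel gripper is mounted at the origin on the work surface. World frame = base frame: x ahead of the robot, y to its left, z up, the work surface at z = 0. Lengths are in m, angles in rad, forces in N, time in s.
With the tool pointing down it reaches from about 0.225 to 0.875 m from the base axis. Payload 3.4 kg.
Tool frame: the origin (TCP) lies between the finger pads; the fingertips stand 19 mm ahead of it and the grasp point (between the pads) is the TCP; z points along the fingers, y is the line along which they close (so a half turn about z gives the same grasp; the last joint's range is limited). The gripper opens to 85 mm and grips with 20 to 120 N. Pads are 22 mm wide; open, the fingers measure 114 mm over their backs; the gripper's body (76 mm by 85 mm) begins 54 mm behind the grasp point. The pads swing forward as they close: fully open they stand 13 mm farther back than shut.
Start: joints at [-1.438, 0.276, 1.505, -0, 1.361, -0.121], TCP at [0.144, -0.557, 0.25] pointing down, gripper open.
Joint ranges: [-2.89, 2.89], [-0.75, 2.08], [0.22, 2.7], [-1.18, 4.32], [0.11, 2.71], [-2.7, 2.7]. Speed limits (rad/s): [2.57, 2.57, 3.14, 3.14, 3.14, 3.14].

### API

Orientations are given as a unit quaternion [w, x, y, z].
In Python, from rig import get_state, imaging, ticket gives the robot as it stands. The module is installed in compiled form; this text tells all that it offers.
- The arm moves only by the shell command python3 -m inch 'ROWS' [FORCE]. ROWS is JSON, a list of rows, each an object with "claw": the opening, from -1 (shut) to 1 (fully open); "travel": the shift along the world's x, y, z in units of 200 mm (1.0 is 200 mm), a list of three; "turn": the turn about the world's z in units of 180 degrees (1.0 is 180 degrees). A call has 1 to 5 rows; each row is the pose to reach, as a shift and turn from the pose commanded when the call began, turning the shorter way round; what a row does not reach only later rows make up. A row lasts 1/10 s, in which the tool goes at most 50 mm and 8.59 degrees, less where a joint would pass 70% of its speed; a pose out of reach is approached as far as the arm can. A call with a number of a shift or a turn outside -1 to 1 is refused whole. A call with a gripper value outside its range is refused whole. The fingers move at their own pace and stop on an object; FORCE is the grip in N (left out, the last holds). Time passes only in rows, so rows that repeat a pose let the fingers close. It gives the time, the measured TCP pose, the force, the opening and the grip force at its end, in the units of the state.
- get_state(): the state, without advancing time (a new reading comes with each control period).
- imaging.get_image(name): name is "side" or "top" or "wrist"; returns the picture (400x640x3 uint8, red, green, blue); there is no depth.
- imaging.camera_params(name): a dict with "camera_matrix" (3x3 intrinsics, pixels), "cam_to_world" (4x4, takes a point from camera to world coordinates); the wrist camera has in their place "T_tool_cam" (4x4, takes a point from camera to tool coordinates, whose origin is the TCP and whose axes are the flange's). Camera axes: x right, y down, z forward; pixel columns grow to the right and rows downward; lengths in m; the calibration is good to about 2 mm. A picture is of the moment at which its call begins: read the wrist's pose just before it. camera_params takes no time and is no camera call.
- ticket.sign_off(): hands the job in; it is judged then, once.
The state is a dict: "clock": time; "qpos": joint angles; "qd": joint speeds; "effort": joint torques, N m; "position": TCP position; "ee_rot": TCP orientation; "contact_force": force on the tool from outside, world axes, zero at the start; "moment": the same for the moment, N m; "width": finger opening in m; "gripper_force": force on a finger pad.
Only numpy, scipy, OpenCV 4.12 (cv2) and the standard library are available. Lean on these libraries where they do the work, as an engineer would, in place of code of your own. Each camera call takes 0.05 s, during which the arm holds its last target. There are 200 camera calls.

## Working session

There is one attempt and no reset: what is moved stays moved. The work goes in short steps, Python scripts to look and compute and a shell command to move; the robot and the scene stay as the last step left them, time stands still between calls to the robot, and variables do not carry over. Pictures are saved under pics/ and viewed, at most 10 in all, crops included, and the job is handed in when it is done.

```bash
mkdir -p pics
python3 - <<'E'
from rig import get_state, imaging
import cv2
for n in("top","side"):
    cv2.imwrite(f"pics/{n}0.png",imaging.get_image(n)[:,:,::-1]); p=imaging.camera_params(n); print(n,p["camera_matrix"],p["cam_to_world"])
s=get_state(); print(s["position"],s["ee_rot"],s["contact_force"],s["width"],s["clock"])
E
```

```text
top [[410.06508312   0.         320.79005467]
 [  0.         410.06508312 200.7567913 ]
 [  0.           0.           1.        ]] [[-0.0762181  -0.96972233  0.23201165  0.38029292]
 [-0.99708405  0.07500453 -0.01406084  0.03756505]
 [-0.00376681 -0.23240681 -0.97261138  0.78478982]
 [ 0.          0.          0.          1.        ]]
side [[385.14065356   0.         324.56885804]
 [  0.         385.14065356 200.74896527]
 [  0.           0.           1.        ]] [[-0.9974857  -0.02053902  0.06782641  0.47308306]
 [-0.06803945  0.54525006 -0.83550764  0.65435619]
 [-0.01982185 -0.83802179 -0.5452766   0.45333384]
 [ 0.          0.          0.          1.        ]]
[ 0.14430499 -0.55615605  0.24952263] [-8.12257764e-04  9.91959079e-01  1.26556411e-01 -5.85033570e-06] [-1.2452965  -0.71294318 -0.04582872] 0.08576076019644406 0.1
```

View pics/top0.png

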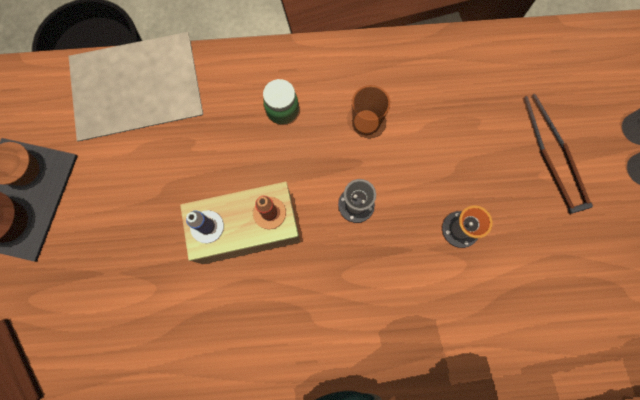

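View pics/side0.png

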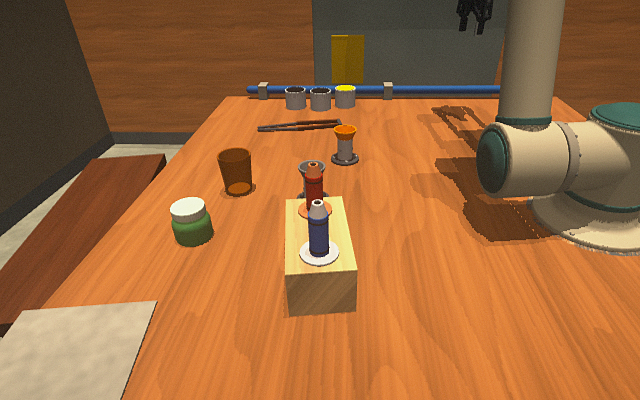

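The top view shows the blue nozzle's white flange at about (206,226) and the red nozzle at (268,211). The orange coupling's rim is at (476,222) and the grey one's at (360,196). The side view agrees: blue at (319,250), orange at (345,130). I'll measure these next.

```bash
cat > h.py <<'E'
import numpy as np, cv2
from rig import imaging, get_state
def ray(n,uv):
    p=imaging.camera_params(n); K=p["camera_matrix"]; T=p["cam_to_world"]
    d=T[:3,:3]@np.linalg.solve(K,[uv[0],uv[1],1.]); return T[:3,3],d
def onplane(n,uv,z):
    o,d=ray(n,uv); return o+d*(z-o[2])/d[2]
def tri(uv1,uv2):
    A=[];b=[]
    for n,uv in(("top",uv1),("side",uv2)):
        o,d=ray(n,uv); d=d/np.linalg.norm(d); P=np.eye(3)-np.outer(d,d); A.append(P); b.append(P@o)
    return np.linalg.lstsq(np.vstack(A),np.hstack(b),rcond=None)[0]
def mask(im,lo,hi,roi):
    m=cv2.inRange(cv2.cvtColor(im,cv2.COLOR_BGR2HSV),lo,hi); r=np.zeros_like(m); x0,y0,x1,y1=roi; r[y0:y1,x0:x1]=m[y0:y1,x0:x1]
    return r
def circ(n,m,z):
    "circle through the outer outline of a mask, cast onto the plane z: centre, radius, residual"
    c=max(cv2.findContours(m,cv2.RETR_EXTERNAL,cv2.CHAIN_APPROX_NONE)[0],key=cv2.contourArea)
    h=cv2.convexHull(c)[:,0].astype(float)
    P=np.array([onplane(n,q,z)[:2] for q in h])
    from scipy.optimize import least_squares
    f=lambda v:np.hypot(*(P-v[:2]).T)-v[2]
    s=least_squares(f,[*P.mean(0),.03],loss="soft_l1",f_scale=.001); return s.x, np.abs(s.fun).mean()
E
python3 - <<'E'
from h import *
np.set_printoptions(precision=4,suppress=True)
t=cv2.imread("pics/top0.png"); s=cv2.imread("pics/side0.png")
for nm,n,im,lo,hi,roi,z in [
 ("orange","top",t,(5,200,150),(20,255,255),(455,195,500,250),.084),
 ("orange","side",s,(5,200,150),(22,255,255),(328,120,362,142),.084),
 ("flange","top",t,(0,0,170),(179,60,255),(186,208,226,246),.088),
 ("flange","side",s,(0,0,170),(179,60,255),(295,235,345,270),.088)]:
    m=mask(im,lo,hi,roi); cv2.imwrite(f"pics/m_{nm}_{n}.png",m)
    print(nm,n,m.sum()//255,*circ(n,m,z))
b=lambda im,roi:mask(im,(105,50,20),(135,255,255),roi)
for n,im,roi in(("top",t,(180,200,230,250)),("side",s,(300,195,340,265))):
    m=b(im,roi); M=cv2.moments(m,True); print("blue",n,M["m00"],M["m10"]/M["m00"],M["m01"]/M["m00"],cv2.boundingRect(m))
c=lambda im,x0,y0,x1,y1:cv2.resize(im[y0:y1,x0:x1],(400,300),interpolation=cv2.INTER_NEAREST)
st=lambda a:cv2.cvtColor(a,cv2.COLOR_GRAY2BGR) if a.ndim==2 else a
R=[[(t,180,200,230,238)],[]]
mt=cv2.imread("pics/m_flange_top.png")|cv2.imread("pics/m_orange_top.png")
ms=cv2.imread("pics/m_flange_side.png")|cv2.imread("pics/m_orange_side.png")
cv2.imwrite("pics/crops.png",np.vstack([np.hstack([c(t,172,200,236,248),c(t,444,200,508,248)]),np.hstack([c(s,287,195,367,275),c(s,320,115,370,170)])]))
E
```

```text
orange top 13 [ 0.4828 -0.255   0.019 ] 6.911344212212622e-09
orange side 186 [ 0.4918 -0.2382  0.0294] 0.0007409210396225226
flange top 533 [0.5166 0.2274 0.0288] 0.00018746307018106267
flange side 478 [0.5177 0.2278 0.0285] 0.00016871414362049105
blue top 60.0 201.35 224.28333333333333 (192, 213, 20, 20)
blue side 598.0 318.32107023411373 235.59698996655518 (308, 212, 21, 45)
```

View pics/crops.png

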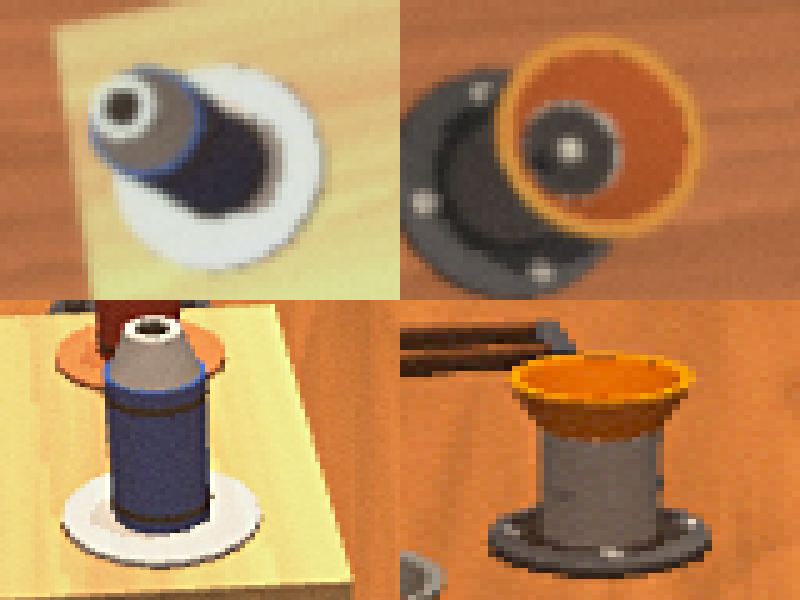

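The crops show the flange disc cleanly in both views, and the two agree: (0.517, 0.228), radius 28.7 mm. The orange rim ring sits at about (476,221.5) in top and (345,130) in side. Its mask needs better thresholds.

Run:
```python
from h import *
np.set_printoptions(precision=4,suppress=True)
t=cv2.imread("pics/top0.png"); s=cv2.imread("pics/side0.png")
H=cv2.cvtColor(t,cv2.COLOR_BGR2HSV); print(H[222,456:496:1].tolist())
H=cv2.cvtColor(s,cv2.COLOR_BGR2HSV); print(H[124:144,345].tolist())
for lo in ((11,140,170),(12,140,180),(13,140,150)):
    m=mask(t,lo,(25,255,255),(455,200,500,245)); print("top",m.sum()//255,*circ("top",m,.084))
for lo in ((14,200,200),(17,200,200),(19,200,200)):
    m=mask(s,lo,(30,255,255),(328,120,362,138)); print("side",m.sum()//255,*circ("side",m,.084))
print("hand",onplane("top",(475.7,221.1),.084),onplane("side",(344.9,131.6),.084))
```

```text
[[15, 31, 66], [11, 42, 67], [13, 86, 80], [15, 168, 156], [16, 180, 203], [15, 184, 211], [12, 180, 181], [10, 120, 132], [11, 58, 93], [13, 43, 72], [15, 42, 73], [14, 40, 70], [11, 45, 80], [15, 41, 123], [16, 43, 167], [17, 44, 174], [14, 42, 127], [12, 42, 79], [11, 42, 67], [19, 42, 67], [20, 44, 70], [15, 55, 83], [12, 91, 132], [9, 156, 162], [10, 187, 172], [10, 198, 174], [10, 192, 175], [10, 193, 174], [10, 197, 173], [10, 190, 177], [10, 195, 175], [10, 195, 178], [10, 196, 173], [12, 195, 161], [15, 184, 197], [16, 178, 212], [14, 174, 202], [12, 161, 192], [11, 158, 191], [11, 153, 192]]
[[17, 211, 234], [13, 216, 184], [14, 255, 226], [14, 255, 233], [14, 255, 231], [14, 255, 231], [14, 245, 232], [14, 255, 232], [12, 254, 220], [16, 240, 205], [15, 255, 136], [13, 246, 114], [12, 215, 121], [13, 232, 123], [12, 210, 126], [13, 251, 119], [12, 205, 133], [9, 86, 115], [10, 58, 106], [14, 77, 109]]
top 1005 [ 0.4938 -0.2506  0.0478] 0.003835496118420353
top 389 [ 0.4923 -0.2386  0.03  ] 0.0009686758279608852
top 293 [ 0.4907 -0.2376  0.029 ] 0.0003401263918995908
side 121 [ 0.4913 -0.2395  0.0284] 0.0006568242537680177
side 40 [ 0.4852 -0.2406  0.0221] 0.0008295597299550281
side 15 [ 0.4815 -0.2397  0.0179] 3.30869590984643e-15
hand [ 0.4906 -0.2376  0.084 ] [ 0.4907 -0.2198  0.084 ]
```

Measured, world frame (m):
- **Blue nozzle:** (0.517, 0.228)
- **Orange coupling:** (0.491, -0.238)

Both heights and radii match the given sizes. I'll move above the blue nozzle at z = 0.25 in four equal hops.

```bash
python3 -m inch '[{"claw":1,"travel":[0.465,0.98,0],"turn":0},{"claw":1,"travel":[0.465,0.98,0],"turn":0},{"claw":1,"travel":[0.465,0.98,0],"turn":0},{"claw":1,"travel":[0.465,0.98,0],"turn":0},{"claw":1,"travel":[0.465,0.98,0],"turn":0}]' 40
```

```text
clock: 0.6
position: [0.238, -0.3558, 0.2499]
ee_rot: [-0.002, 0.992, 0.128, 0.0]
contact_force: [-0.0, -0.2, -0.0]
width: 0.0853
gripper_force: 0.0
```

```bash
python3 -m inch '[{"claw":1,"travel":[0.465,0.98,0],"turn":0},{"claw":1,"travel":[0.465,0.98,0],"turn":0},{"claw":1,"travel":[0.465,0.98,0],"turn":0},{"claw":1,"travel":[0.465,0.98,0],"turn":0},{"claw":1,"travel":[0.465,0.98,0],"turn":0}]'
python3 -m inch '[{"claw":1,"travel":[0.465,0.98,0],"turn":0},{"claw":1,"travel":[0.465,0.98,0],"turn":0},{"claw":1,"travel":[0.465,0.98,0],"turn":0},{"claw":1,"travel":[0.465,0.98,0],"turn":0},{"claw":1,"travel":[0.465,0.98,0],"turn":0}]'
python3 -m inch '[{"claw":1,"travel":[0.465,0.98,0],"turn":0},{"claw":1,"travel":[0.465,0.98,0],"turn":0},{"claw":1,"travel":[0.465,0.98,0],"turn":0},{"claw":1,"travel":[0.465,0.98,0],"turn":0},{"claw":1,"travel":[0.465,0.98,0],"turn":0}]'
python3 - <<'E'
from h import *
s=get_state(); print(s["position"],s["ee_rot"],s["qpos"])
cv2.imwrite("pics/wrist1.png",imaging.get_image("wrist")[:,:,::-1])
p=imaging.camera_params("wrist"); print(p)
E
```

```text
clock: 1.1
position: [0.3311, -0.1611, 0.2503]
ee_rot: [-0.001, 0.992, 0.128, 0.0]
contact_force: [-0.3, -1.0, -0.6]
width: 0.0856
gripper_force: 0.0
clock: 1.6
position: [0.4251, 0.035, 0.2502]
ee_rot: [-0.001, 0.992, 0.129, 0.001]
contact_force: [0.0, -1.2, 0.2]
width: 0.0856
gripper_force: 0.0
clock: 2.1
position: [0.5185, 0.2313, 0.2495]
ee_rot: [-0.001, 0.992, 0.128, 0.001]
contact_force: [-0.3, -0.6, -0.9]
width: 0.0856
gripper_force: 0.0
[0.51850416 0.23131217 0.24949041] [-7.07772650e-04  9.91763447e-01  1.28079674e-01  6.00399061e-04] [2.96344145e-01 2.64660323e-01 1.52298083e+00 1.22399471e-03
 1.35253118e+00 1.61001124e+00]
{'camera_matrix': array([[343.86077796,   0.        , 320.2075647 ],
       [  0.        , 343.86077796, 200.47222201],
       [  0.        ,   0.        ,   1.        ]]), 'T_tool_cam': array([[ 4.76681365e-04, -9.61387253e-01, -2.75198696e-01,
         7.06810352e-02],
       [ 9.99999655e-01,  2.71047092e-04,  7.85250748e-04,
         2.06250228e-04],
       [-6.80338253e-04, -2.75198975e-01,  9.61387051e-01,
        -1.23440245e-01],
       [ 0.00000000e+00,  0.00000000e+00,  0.00000000e+00,
         1.00000000e+00]])}
```

View pics/wrist1.png

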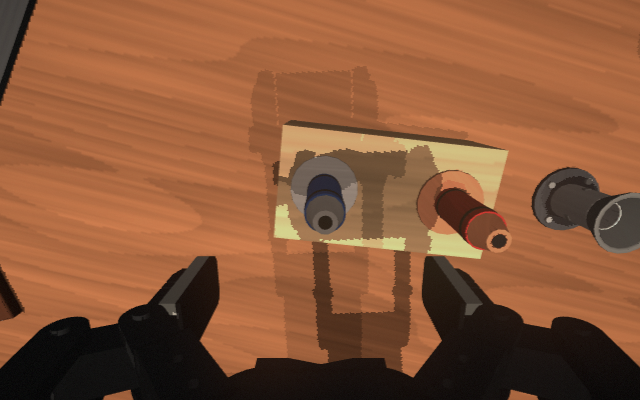

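The wrist view shows the blue nozzle's top hole at about (325,222) and its flange at about (323,188). The red nozzle is to the right, clear of the finger. I'll cross-check these by ray casting.

```bash
cat >> h.py <<'E'
from scipy.spatial.transform import Rotation as Ro
def wplane(pos,q,uv,z):
    p=imaging.camera_params("wrist"); T=p["T_tool_cam"]; R=Ro.from_quat([q[1],q[2],q[3],q[0]]).as_matrix()
    d=R@T[:3,:3]@np.linalg.solve(p["camera_matrix"],[uv[0],uv[1],1.]); o=np.array(pos)+R@T[:3,3]
    return o+d*(z-o[2])/d[2]
E
python3 - <<'E'
from h import *
P=[0.51850416,0.23131217,0.24949041];q=[-7.07772650e-04,9.91763447e-01,1.28079674e-01,6.00399061e-04]
for uv,z in(((325,222),.172),((323,188),.088),((498,241),.172),((450,201),.088)): print(wplane(P,q,uv,z))
print("top view blue tip",onplane("top",(172+121/6.25-.5,200+106/6.25-.5),.172))
E
```

```text
[0.51876252 0.22802383 0.172     ]
[0.51956371 0.22888792 0.088     ]
[0.53425016 0.11956941 0.172     ]
[0.5362954  0.12005819 0.088     ]
top view blue tip [0.51720491 0.22805576 0.172     ]
```

All estimates agree on about (0.518, 0.228), and the 110 mm spacing to red checks out. Descending to grip height.

```bash
python3 -m inch '[{"claw":1,"travel":[0,0,-0.2],"turn":0},{"claw":1,"travel":[0,0,-0.4],"turn":0},{"claw":1,"travel":[0,0,-0.55],"turn":0},{"claw":1,"travel":[0,0,-0.62],"turn":0},{"claw":1,"travel":[0,0,-0.62],"turn":0}]'
```

```text
clock: 2.65
position: [0.5144, 0.2255, 0.1237]
ee_rot: [0.001, 0.992, 0.126, -0.003]
contact_force: [-0.4, 0.0, 1.5]
width: 0.0857
gripper_force: 0.0
```

```bash
python3 -m inch '[{"claw":1,"travel":[0.018,0.012,0],"turn":0},{"claw":1,"travel":[0.018,0.012,0],"turn":0},{"claw":-1,"travel":[0.018,0.012,0],"turn":0},{"claw":-1,"travel":[0.018,0.012,0],"turn":0},{"claw":-1,"travel":[0.018,0.012,0],"turn":0}]' 60
python3 -m inch '[{"claw":-1,"travel":[0,0,0],"turn":0},{"claw":-1,"travel":[0,0,0],"turn":0},{"claw":-1,"travel":[0,0,0],"turn":0},{"claw":-1,"travel":[0,0,0],"turn":0}]' 60
```

```text
clock: 3.15
position: [0.5201, 0.2298, 0.1269]
ee_rot: [-0.0, 0.992, 0.127, 0.0]
contact_force: [1.0, -0.5, -0.7]
width: 0.0443
gripper_force: 0.0
clock: 3.55
position: [0.5202, 0.2299, 0.1268]
ee_rot: [-0.0, 0.992, 0.127, 0.0]
contact_force: [-0.8, -0.6, 4.2]
width: 0.0269
gripper_force: 58.9
```

Gripped: width 27 mm, force 59 N. Lifting 185 mm so the nose passes over the red nozzle.

```bash
python3 -m inch '[{"claw":-1,"travel":[0,0,0.15],"turn":0},{"claw":-1,"travel":[0,0,0.4],"turn":0},{"claw":-1,"travel":[0,0,0.65],"turn":0},{"claw":-1,"travel":[0,0,0.88],"turn":0},{"claw":-1,"travel":[0,0,0.93],"turn":0}]'
python3 - <<'E'
from h import *
s=get_state(); print(s["position"],s["width"],s["contact_force"])
cv2.imwrite("pics/side2.png",imaging.get_image("side")[:,:,::-1])
E
```

```text
clock: 4.05
position: [0.5221, 0.2305, 0.3181]
ee_rot: [-0.001, 0.992, 0.127, 0.005]
contact_force: [0.3, -0.8, -0.7]
width: 0.0265
gripper_force: 59.3
[0.52210818 0.23052288 0.31810768] 0.026491820526356277 [ 0.30775113 -0.79649049 -0.73559172]
```

View pics/side2.png

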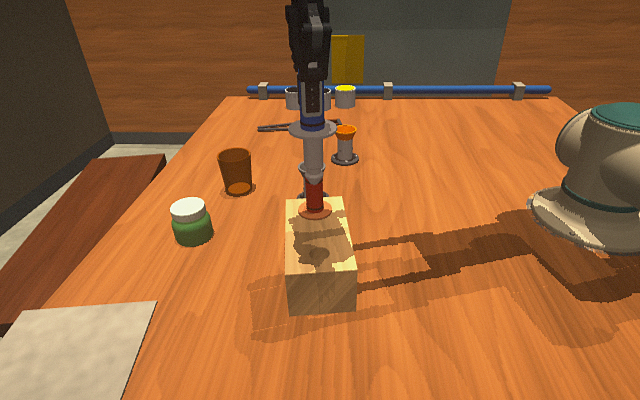

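The nozzle hangs upright, with its nose at about (312,180), and red is still seated. Its nose is at z ≈ 0.205, clear of red's top. Next I'll carry it by (-26, -466) mm to the orange coupling.

```bash
python3 -m inch '[{"claw":-1,"travel":[-0.01,-0.2,0],"turn":0},{"claw":-1,"travel":[-0.02,-0.4,0],"turn":0},{"claw":-1,"travel":[-0.03,-0.6,0],"turn":0},{"claw":-1,"travel":[-0.04,-0.8,0],"turn":0},{"claw":-1,"travel":[-0.05,-1,0],"turn":0}]'
python3 -m inch '[{"claw":-1,"travel":[-0.01,-0.2,0],"turn":0},{"claw":-1,"travel":[-0.02,-0.4,0],"turn":0},{"claw":-1,"travel":[-0.03,-0.6,0],"turn":0},{"claw":-1,"travel":[-0.04,-0.8,0],"turn":0},{"claw":-1,"travel":[-0.05,-1,0],"turn":0}]'
python3 -m inch '[{"claw":-1,"travel":[-0.015,-0.15,0],"turn":0},{"claw":-1,"travel":[-0.03,-0.28,0],"turn":0},{"claw":-1,"travel":[-0.03,-0.33,0],"turn":0},{"claw":-1,"travel":[-0.03,-0.33,0],"turn":0},{"claw":-1,"travel":[-0.03,-0.33,0],"turn":0}]'
python3 - <<'E'
from h import *
s=get_state(); print(s["position"],s["ee_rot"],s["width"])
a=imaging.get_image("side")[:,:,::-1];b=imaging.get_image("top")[:,:,::-1]
cv2.imwrite("pics/side3.png",a);cv2.imwrite("pics/top3.png",b)
c=lambda im,x0,y0,x1,y1:cv2.resize(im[y0:y1,x0:x1],(400,500))
cv2.imwrite("pics/c3.png",np.hstack([c(a,285,20,405,170),c(b,416,130,576,330)]))
E
```

```text
clock: 4.6
position: [0.5085, 0.0285, 0.3097]
ee_rot: [-0.0, 0.992, 0.127, -0.002]
contact_force: [0.2, 0.6, -1.2]
width: 0.0269
gripper_force: 59.4
clock: 5.1
position: [0.4987, -0.1713, 0.3096]
ee_rot: [-0.001, 0.992, 0.126, -0.002]
contact_force: [0.5, 0.8, -0.5]
width: 0.0267
gripper_force: 59.4
clock: 5.6
position: [0.4937, -0.2351, 0.3112]
ee_rot: [-0.001, 0.992, 0.127, -0.001]
contact_force: [0.0, 0.9, -1.4]
width: 0.0267
gripper_force: 59.5
[ 0.49371893 -0.23505029  0.31119879] [-1.21692777e-03  9.91942211e-01  1.26683510e-01 -6.76349177e-04] 0.026738670979003145
```

View pics/c3.png

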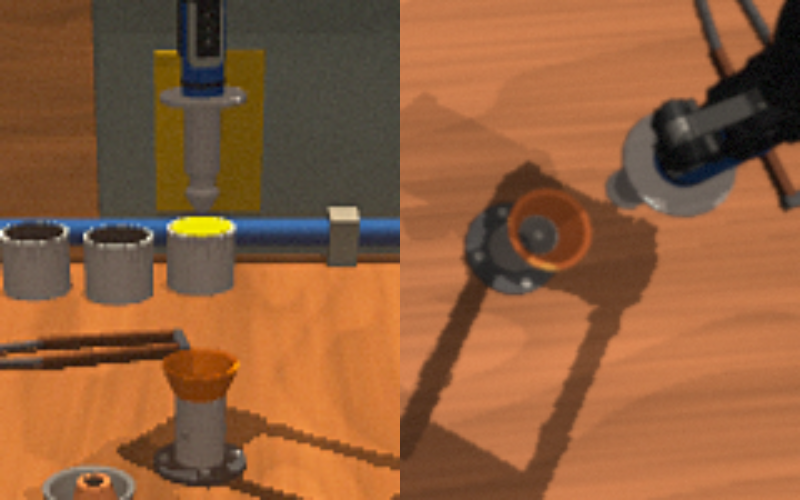

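The nozzle hangs upright over the coupling: its nose is at (504,206) in top and (345,81) in side. Its flange is at (527.6,194) and (346,49). Triangulating both to check the alignment.

Run:
```python
from h import *
np.set_printoptions(precision=4,suppress=True)
print(tri((504,206),(345.3,80.9)),tri((527.6,194),(345.9,49.4)))
```

```text
[ 0.4912 -0.2363  0.2012] [ 0.491  -0.2373  0.2697]
```

The nose is at (0.491, -0.237), within 1 mm of the coupling axis. Descending into the funnel.

```bash
python3 -m inch '[{"claw":-1,"travel":[0,0,-0.2],"turn":0},{"claw":-1,"travel":[0,0,-0.4],"turn":0},{"claw":-1,"travel":[0,0,-0.55],"turn":0},{"claw":-1,"travel":[0,0,-0.65],"turn":0},{"claw":-1,"travel":[0,0,-0.65],"turn":0}]'
python3 -m inch '[{"claw":-1,"travel":[0,0,-0.05],"turn":0},{"claw":-1,"travel":[0,0,-0.1],"turn":0},{"claw":-1,"travel":[0,0,-0.15],"turn":0},{"claw":-1,"travel":[0,0,-0.15],"turn":0}]' 90
```

```text
clock: 6.2
position: [0.4923, -0.2337, 0.1795]
ee_rot: [-0.002, 0.992, 0.127, -0.003]
contact_force: [-1.3, 0.3, -0.9]
width: 0.0266
gripper_force: 59.5
clock: 6.6
position: [0.4933, -0.2357, 0.1512]
ee_rot: [-0.001, 0.992, 0.127, -0.001]
contact_force: [0.4, -0.2, -0.1]
width: 0.0262
gripper_force: 88.5
```

```bash
python3 -m inch '[{"claw":-1,"travel":[0,0,-0.03],"turn":0},{"claw":-1,"travel":[0,0,-0.06],"turn":0},{"claw":-1,"travel":[0,0,-0.08],"turn":0},{"claw":-1,"travel":[0,0,-0.08],"turn":0}]'
python3 -m inch '[{"claw":-1,"travel":[0,0,-0.02],"turn":0},{"claw":-1,"travel":[0,0,-0.03],"turn":0},{"claw":-1,"travel":[0,0,-0.04],"turn":0},{"claw":-1,"travel":[0,0,-0.04],"turn":0}]'
```

```text
clock: 7.0
position: [0.4949, -0.2366, 0.1373]
ee_rot: [0.001, 0.992, 0.126, 0.001]
contact_force: [0.0, 1.4, 5.1]
width: 0.0263
gripper_force: 89.8
clock: 7.4
position: [0.4938, -0.2362, 0.1279]
ee_rot: [-0.0, 0.992, 0.126, -0.0]
contact_force: [-0.7, 0.0, -0.4]
width: 0.026
gripper_force: 89.8
```

```bash
python3 -m inch '[{"claw":-1,"travel":[0,0,-0.01],"turn":0},{"claw":-1,"travel":[0,0,-0.015],"turn":0},{"claw":-1,"travel":[0,0,-0.015],"turn":0}]'
python3 - <<'E'
from h import *
s=get_state(); print(s["position"],s["contact_force"])
a=imaging.get_image("side")[:,:,::-1]
cv2.imwrite("pics/c4.png",cv2.resize(a[60:180,285:405],(600,600)))
E
```

```text
clock: 7.7
position: [0.4941, -0.2363, 0.1268]
ee_rot: [0.0, 0.992, 0.127, 0.0]
contact_force: [-2.9, 1.5, 11.0]
width: 0.026
gripper_force: 91.7
[ 0.49406387 -0.2363108   0.12683736] [-2.90107652  1.51433013 11.0103071 ]
```

View pics/c4.png

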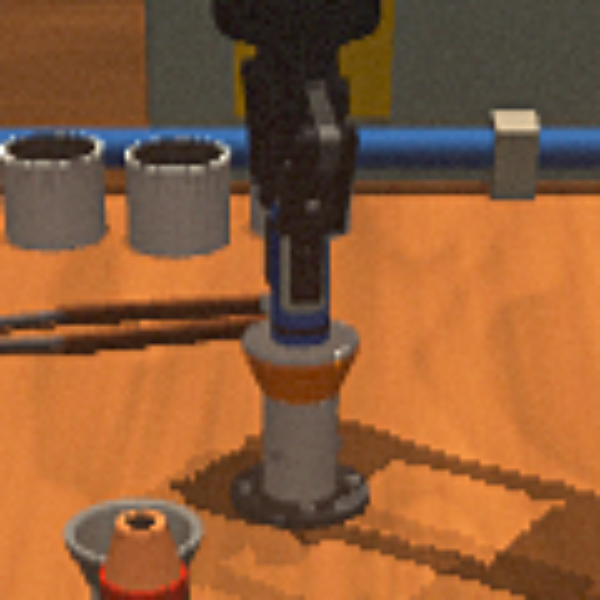

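The flange sits at (300,345) in the crop, directly on the orange collar with no gap, and the TCP is at the expected home height. One small extra push should confirm a hard stop.

```bash
python3 -m inch '[{"claw":-1,"travel":[0,0,-0.015],"turn":0},{"claw":-1,"travel":[0,0,-0.015],"turn":0}]'
```

```text
clock: 7.95
position: [0.4941, -0.2363, 0.1267]
ee_rot: [0.001, 0.992, 0.127, 0.001]
contact_force: [-6.2, 3.2, 28.5]
width: 0.0264
gripper_force: 93.4
```

It's a hard stop: 28 N with no further motion. I'll relax the push, open and retreat.

```bash
python3 -m inch '[{"claw":-1,"travel":[0,0,0.025],"turn":0},{"claw":1,"travel":[0,0,0.025],"turn":0},{"claw":1,"travel":[0,0,0.025],"turn":0},{"claw":1,"travel":[0,0,0.025],"turn":0},{"claw":1,"travel":[0,0,0.025],"turn":0}]' 
python3 -m inch '[{"claw":1,"travel":[0,0,0],"turn":0},{"claw":1,"travel":[0,0,0],"turn":0},{"claw":1,"travel":[0,0,0],"turn":0}]'
```

```text
clock: 8.45
position: [0.4938, -0.2362, 0.1267]
ee_rot: [-0.0, 0.992, 0.127, -0.0]
contact_force: [0.7, -0.4, -0.2]
width: 0.0818
gripper_force: 0.0
clock: 8.75
position: [0.494, -0.2362, 0.1272]
ee_rot: [0.0, 0.992, 0.127, -0.0]
contact_force: [-0.2, -0.2, -0.5]
width: 0.0853
gripper_force: 0.0
```

```bash
python3 -m inch '[{"claw":1,"travel":[0,0,0.1],"turn":0},{"claw":1,"travel":[0,0,0.3],"turn":0},{"claw":1,"travel":[0,0,0.5],"turn":0},{"claw":1,"travel":[0,0,0.7],"turn":0},{"claw":1,"travel":[0,0,0.8],"turn":0}]'
python3 -m inch '[{"claw":1,"travel":[-0.25,-0.2,0],"turn":0},{"claw":1,"travel":[-0.5,-0.4,0],"turn":0},{"claw":1,"travel":[-0.6,-0.5,0],"turn":0},{"claw":1,"travel":[-0.6,-0.5,0],"turn":0},{"claw":1,"travel":[-0.6,-0.5,0],"turn":0}]'
python3 - <<'E'
from h import *
np.set_printoptions(precision=4,suppress=True)
a=imaging.get_image("side")[:,:,::-1];b=imaging.get_image("top")[:,:,::-1]
for n,im,roi in(("side",a,(325,115,365,145)),("top",b,(450,195,505,250))):
    m=mask(im,(0,0,120),(179,70,255),roi); print(n,m.sum()//255,*circ(n,m,.088))
c=lambda im,x0,y0,x1,y1:cv2.resize(im[y0:y1,x0:x1],(400,500))
cv2.imwrite("pics/c5.png",np.hstack([c(a,280,80,400,230),c(b,416,130,576,330)]))
print(get_state()["contact_force"])
E
```

```text
clock: 9.25
position: [0.4951, -0.2369, 0.2914]
ee_rot: [0.002, 0.992, 0.127, 0.002]
contact_force: [-0.2, -0.3, 0.3]
width: 0.0855
gripper_force: 0.0
clock: 9.75
position: [0.373, -0.337, 0.2874]
ee_rot: [0.0, 0.992, 0.125, 0.0]
contact_force: [0.3, 0.1, -0.0]
width: 0.0852
gripper_force: 0.0
side 119 [ 0.4915 -0.2367  0.0293] 0.0007564630081990429
top 667 [ 0.4902 -0.2368  0.0289] 0.00020064357661596932
[-0.2326  0.0554  0.2156]
```

View pics/c5.png

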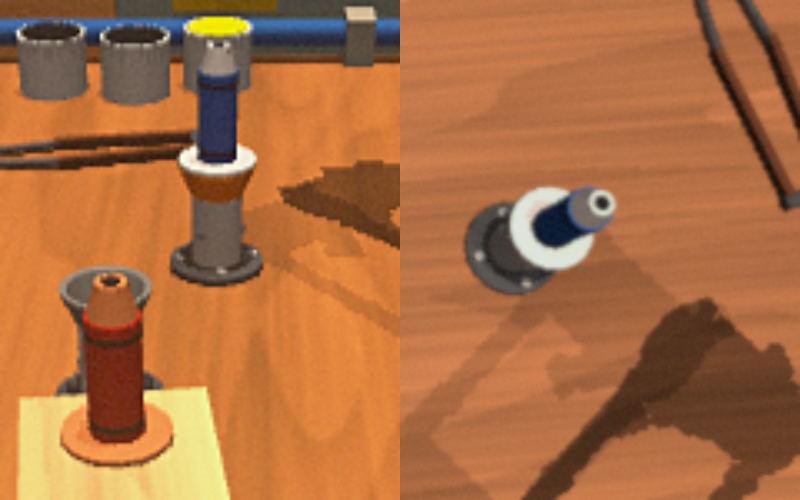

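The blue nozzle stands upright with its flange on the orange rim, at crop (217,162) in side and (551,228) in top. It measures within 1–2 mm of the axis at home height, red hangs undisturbed in the stand, and the arm is clear.

```bash
python3 -c "
from rig import ticket; print(ticket.sign_off())"
```

```text
the job is handed in; nothing more can be done
None
```

I handed the job in with the blue nozzle fully home in the orange coupling and released; the last pictures show it upright, its flange on the rim and 1–2 mm off the axis, and the red nozzle still in its hole (the sign-off gave no verdict).

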